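# Lean the bench tablet on its easel

## Task

Set up the blue-cased tablet for reading: lift it out of the white slotted holder and lean it back on the aluminium easel, centred and square, short edge down behind the front lip, its back against the back rest and its screen facing out over the lip. Set it down gently rather than dropping it, let go of it, and leave the orange panel standing in its slot.

Things in the scene. Friction and masses are not known exactly. Their poses are not given: they have to be found in the camera images.
- tablet_center (a point): Centre of the blue-cased tablet, a rigid slab 10 mm thick (its x), 100 wide (its y), 140 high (its z), 0.2-0.4 kg. z points to its top edge, up at the start; the screen (white and blue, black border) faces its -x, at the start roughly towards the robot. It stands upright in one of the holder's two slots, which one varies, bottom edge 8 mm above the worktop.
- panel_center (a point): Centre of a plain orange panel, same size and axes as the tablet (10 x 100 x 140 mm), standing in the other slot of the holder, to be left there.
- holder: Fixed white slotted block, 150 (x) x 124 (y) x 38 mm high; origin at the centre of its underside on the worktop. Two slots along its y, at x = -40 and +40 mm, each 13 mm wide, 30 mm deep, open at the ends: the upper 110 mm of a slab stands free.
- easel: Fixed aluminium easel; origin: centre of its underside on the worktop; x front to back (front roughly towards the robot), z up. Base 110 (x) x 130 (y), ledge surface at z = 10 mm. Front lip: inner face x = -41, top z = 20 mm. Back rest 110 mm wide: front face starts at x = -16 on the ledge, leans back 20 deg, ends at x = +10, z = 80 mm, the easel's top.
There are look-alikes about, which are no part of the job. Leave any green or pink look-alike of the part that bears tablet_center alone.

How it is judged:
By the outcome, as a careful person would: the job done as asked, in the order asked, and still so for the second after the job is handed in, with the robot touching nothing.
It also fails if it takes over 42 s, if anything falls off the work surface, if the arm or the gripper's body presses on something with over 40 N, if the wrist force passes 120 N, or if a joint passes its speed limit or range.

## Robot

A 7-joint arm with a two-finger parallel gripper is mounted at the origin on a cart in front of the work surface, level with it; the furniture and walls round the work are solid. World frame = base frame: x ahead of the robot, y to its left, z up, the work surface at z = 0. Lengths are in m, angles in rad, forces in N, time in s.
With the tool pointing down it reaches from about 0.425 to 0.875 m from the base axis. Payload 4.7 kg.
Tool frame: the origin (TCP) lies midway between the tips of the shut fingers; the grasp point (between the pads) lies 19 mm behind it; z points along the fingers, y is the direction in which the jaws open and shut (so a half turn about z gives the same grasp; the last joint's range is limited). The gripper opens to 87 mm and grips with 3 to 60 N. Pads are 19 mm wide; open, the fingers measure 117 mm over their backs; the gripper's body (75 mm by 190 mm) begins 51 mm behind the grasp point.
Start: joints at [1.252, 0.321, -0.07, 1.45, 0.023, 1.371, -0.057], TCP at [0.212, -0.614, 0.223] pointing down, gripper open.
Joint ranges: [-2.86, 2.86], [-0.3, 2.09], [-1.38, 1.24], [0.06, 2.45], [-1.56, 4.7], [0.09, 2.05], [-2.69, 2.69]. Speed limits (rad/s): [2.57, 2.57, 3.14, 3.14, 3.14, 3.14, 3.14].

## Interface

Orientations are given as a rotation vector (axis times angle).
In Python, from bench import get_state, eyes, job gives the robot as it stands. The module is installed in compiled form; this text tells all that it offers.
- The arm moves only by the shell command python3 -m jog 'ROWS' [FORCE]. ROWS is JSON, a list that holds one entry, the list of rows, each a list of 5 numbers: the opening, from 0 (shut) to 1 (fully open), then the shift along the tool's x, y, z in units of 40 mm (1.0 is 40 mm), then the turn about the tool's z in units of 5 degrees (1.0 is 5 degrees). In form: [[[jaw, dx, dy, dz, turn], ...]]. A call has 1 to 10 rows; each row shifts and turns the commanded pose from where the row before left it, along the tool's axes as they then stand; what a row does not reach is not made up. A row lasts 1/8 s, in which the tool goes at most 62.5 mm and 10.7 degrees, less where a joint would pass 70% of its speed; a pose out of reach is approached as far as the arm can. A call is refused whole if a number of a shift passes 1 or a number of a turn 1, either way. A call with a gripper value outside its range is refused whole. The fingers move at their own pace and stop on an object; FORCE is the grip in N (left out, the last holds). Time passes only in rows, so rows that do not move let the fingers close. It gives the time, the measured TCP pose, the force and the opening at its end, in the units of the state.
- get_state(): the state, without advancing time (a new reading comes with each control period).
- eyes.get_image(name): name is "scene" or "top" or "wrist"; returns (picture, depth): 400x640x3 uint8, red, green, blue; 400x640 float32, m along the optical axis (not along the pixel's ray), 0 where there is no reading.
- eyes.camera_params(name): a dict with "camera_matrix" (3x3 intrinsics, pixels), "k1" (the pictures are not rectified: a ray, as slopes to the right and down, at radius r is drawn at 1 + k1 r^2 times it, then the intrinsics apply), "pose" (4x4, takes a point from camera to world coordinates); the wrist camera has in their place "mount" (4x4, takes a point from camera to tool coordinates, whose origin is the TCP and whose axes are the flange's). Camera axes: x right, y down, z forward; pixel columns grow to the right and rows downward; lengths in m; the calibration is good to about 2 mm. A picture is of the moment at which its call begins: read the wrist's pose just before it. camera_params takes no time and is no camera call.
- job.close_job(): hands the job in, once; it reports no verdict.
The state is a dict: "time": time; "joint_positions": joint angles; "qd": joint speeds; "joint_torque": joint torques, N m; "position": TCP position; "tool_rot": TCP orientation; "ft_force": force on the tool from outside, world axes, zero at the start; "torque": the same for the moment, N m; "grip_width": opening from 0.0 (shut) to 1.0 (fully open).
Only numpy, scipy, OpenCV 4.12 (cv2) and the standard library are available. Lean on these libraries where they do the work, as an engineer would, in place of code of your own. Each camera call takes 0.05 s, during which the arm holds its last target. There are 200 camera calls.

## Working session

There is one attempt and no reset: what is moved stays moved. The work goes in short steps, Python scripts to look and compute and a shell command to move; the robot and the scene stay as the last step left them, time stands still between calls to the robot, and variables do not carry over. Pictures are saved under pics/ and viewed, about 8 in all and at most 12, crops included, and the job is handed in when it is done.

```bash
mkdir -p pics; ls; cat > h.py <<'E'
import numpy as np, cv2
from bench import get_state, eyes, job
from scipy.spatial.transform import Rotation as R
def pose(name, st=None):
    p=eyes.camera_params(name)
    if name!='wrist': return p, np.array(p['pose'])
    T=np.eye(4);T[:3,:3]=R.from_rotvec(st['tool_rot']).as_matrix();T[:3,3]=st['position']
    return p, T@np.array(p['mount'])
def rays(p,T,uv):
    K=np.array(p['camera_matrix']);d=(np.atleast_2d(uv).astype(float)-K[:2,2])/[K[0,0],K[1,1]]
    s=d.copy()
    for _ in range(20): s=d/(1+p['k1']*(s**2).sum(1,keepdims=True))
    return T[:3,3], np.c_[s,np.ones(len(s))]@T[:3,:3].T   # scaled so depth multiplies directly
def shot(name):
    st=get_state(); im,d=eyes.get_image(name); p,T=pose(name,st); return im,d,p,T
def plane(p,T,uv,z):
    o,r=rays(p,T,uv); return o+r*((z-o[2])/r[:,2])[:,None]
def cloud(im,d,p,T):
    v,u=np.mgrid[:400,:640]; o,r=rays(p,T,np.c_[u.ravel(),v.ravel()])
    return (o+r*d.ravel()[:,None]).reshape(400,640,3)
E
python3 - <<'E'
from h import *
for n in ['scene','top']:
    im,d,p,T=shot(n); cv2.imwrite(f'pics/{n}0.png',im[:,:,::-1]); np.savez(f'{n}0.npz',im=im,d=d)
    print(n,T.round(3).tolist(),p['camera_matrix'],p['k1'],(d>0).mean())
s=get_state();print(s)
print(eyes.camera_params('wrist'))
E
```

```text
pics
scene [[0.98, 0.132, -0.151, 0.669], [0.2, -0.666, 0.719, -0.68], [-0.006, -0.734, -0.679, 0.723], [0.0, 0.0, 0.0, 1.0]] [[449.15308557   0.         319.100579  ]
 [  0.         449.15308557 204.98181463]
 [  0.           0.           1.        ]] -0.032615012903982894 0.99581640625
top [[-0.029, -0.982, 0.185, 0.372], [-1.0, 0.029, -0.001, 0.017], [-0.004, -0.185, -0.983, 0.997], [0.0, 0.0, 0.0, 1.0]] [[439.29181279   0.         317.3149553 ]
 [  0.         439.29181279 196.43234279]
 [  0.           0.           1.        ]] 0.04008181452163122 0.996078125
{'time': 0.1, 'joint_positions': array([ 1.252117  ,  0.32179639, -0.07010126,  1.45153616,  0.02260062,
        1.37078715, -0.05693717]), 'qd': array([ 9.24581479e-04, -3.62160360e-03, -4.82703750e-04, -3.00191893e-03,
       -4.32426384e-04,  8.09079967e-04, -6.32225148e-06]), 'joint_torque': array([-1.27030384e-03, -4.92573810e+01, -4.05707778e-01, -3.13400137e+01,
       -6.39214274e-02,  3.94879316e-02,  5.62568607e-05]), 'position': array([ 0.21214184, -0.61389349,  0.2215486 ]), 'tool_rot': array([-3.09652709e+00, -5.20047927e-01,  5.85760087e-04]), 'ft_force': array([-0.09245086, -0.23550155,  0.02996075]), 'torque': array([-0.02846477,  0.02532652,  0.03169772]), 'grip_width': 0.999432174955005}
{'camera_matrix': array([[300.31706156,   0.        , 316.63949872],
       [  0.        , 300.31706156, 200.99808837],
       [  0.        ,   0.        ,   1.        ]]), 'k1': -0.04989995567202075, 'mount': array([[-8.49361406e-04, -9.69359593e-01, -2.45644576e-01,
         6.68836247e-02],
       [ 9.99999332e-01, -6.30770181e-04, -9.68544538e-04,
         5.09213584e-04],
       [ 7.83922665e-04, -2.45645235e-01,  9.69359481e-01,
        -1.59656762e-01],
       [ 0.00000000e+00,  0.00000000e+00,  0.00000000e+00,
         1.00000000e+00]])}
```

View pics/top0.png

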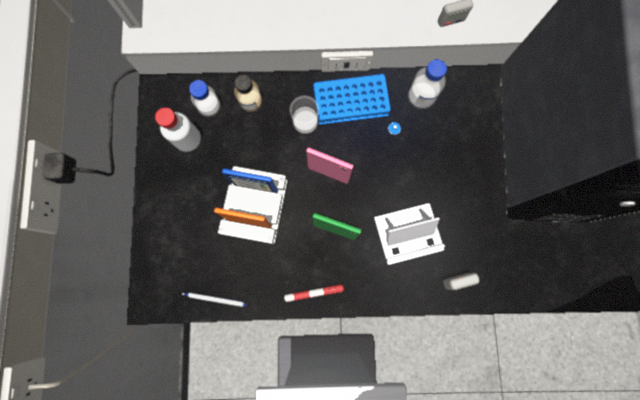

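View pics/scene0.png

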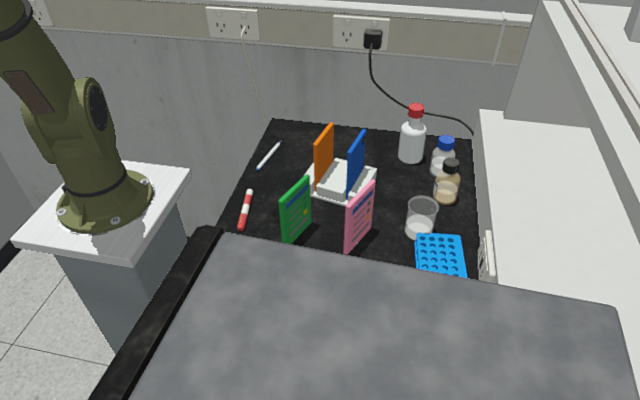

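The top view shows four slab candidates:
- blue at (250,180), back slot of the holder
- orange at (242,217), front slot
- green at (337,226), standing free
- pink at (330,165), standing free

Only the blue slab fits: it has a blue case and stands in a holder slot. The easel is at about (410,235). A tall dark box fills the right side.

```bash
cat > m.py <<'E'
from h import *
P={}
for n in ['top','scene']:
    z=np.load(f'{n}0.npz'); p,T=pose(n); P[n]=(z['im'],cloud(z['im'],z['d'],p,T),p,T)
def msk(im,kind):
    h=cv2.cvtColor(im,cv2.COLOR_RGB2HSV); lo,hi={'blue':((105,120,50),(128,255,255)),'orange':((7,150,100),(18,255,255)),'green':((50,120,40),(80,255,255)),'pink':((150,50,80),(176,255,255)),'white':((0,0,110),(179,45,255))}[kind]
    return cv2.inRange(h,lo,hi)>0
if __name__=='__main__':
    for n in P:
        im,C,p,T=P[n]
        for k in ['blue','orange','green','pink']:
            m=msk(im,k)&(C[...,2]>0.04)&(C[...,2]<.16); nl,l,st,c=cv2.connectedComponentsWithStats(m.astype(np.uint8))
            for i in range(1,nl):
                if st[i,4]<80: continue
                q=C[l==i]; t=q[q[:,2]>np.percentile(q[:,2],98)-.006]; r=cv2.minAreaRect((t[:,:2]*1000).astype(np.float32))
                print(n,k,c[i].round(),'zmax',np.percentile(q[:,2],98).round(4),'top rect mm',np.round(r[0],1),np.round(r[1],1),round(r[2],1))
    im,C,p,T=P['top']
    for nm,(a,b,c,d) in {'holder':(165,245,215,290),'easel':(200,265,372,446)}.items():
        m=np.zeros(im.shape[:2],bool); m[a:b,c:d]=1
        m&=msk(im,'white')&(C[...,2]>.003)&(C[...,2]<.1)
        q=C[m]; r=cv2.minAreaRect((q[:,:2]*1000).astype(np.float32)); print(nm,np.round(r[0],1),np.round(r[1],1),round(r[2],1),np.percentile(q[:,2],[2,20,50,80,98]).round(3))
    q=C[100:200,520:630].reshape(-1,3); print('box z',np.percentile(q[:,2],[1,50,99]).round(3),'y',q[:,1].min().round(3),q[:,1].max().round(3))
    q=C.reshape(-1,3);s=q[(q[:,2]>.1)&(q[:,1]<-.25)&(q[:,0]>.0)&(q[:,0]<.7)]; print('tall right: ymax',s[:,1].max(),'x',s[:,0].min(),'zmax',s[:,2].max())
    for x in np.arange(0,.7,.1):
        t=s[(abs(s[:,0]-x)<.05)]; print(round(x,1), len(t), t[:,1].max().round(3) if len(t) else '', t[:,2].max().round(3) if len(t) else '')
    s=get_state(); print(R.from_rotvec(s['tool_rot']).as_matrix().round(3))
    A=cv2.resize(P['top'][0][155:255,205:300],None,fx=4,fy=4,interpolation=cv2.INTER_CUBIC);B=cv2.resize(P['scene'][0][110:210,295:390],None,fx=4,fy=4,interpolation=cv2.INTER_CUBIC)
    cv2.imwrite('pics/crop.png',np.hstack([A,B])[:,:,::-1])
E
python3 m.py
```

```text
top blue [436.  69.] zmax 0.1444 top rect mm [ 797.8 -240.3] [38.5 39.1] 53.8
top blue [198.  89.] zmax 0.1058 top rect mm [787.7 268. ] [36.5 37. ] 44.9
top blue [249. 177.] zmax 0.1498 top rect mm [579.4 155. ] [98.5 10. ] 76.3
top orange [242. 217.] zmax 0.1497 top rect mm [501.5 169.3] [98.4  9.7] 77.9
top green [335. 225.] zmax 0.1421 top rect mm [479.6 -19.7] [98.6 10.2] 69.0
top pink [329. 164.] zmax 0.1413 top rect mm [611.9 -10.7] [99.1 10.9] 65.6
scene blue [356. 159.] zmax 0.1479 top rect mm [583.  154.2] [101.7  10.2] 77.8
scene blue [446. 142.] zmax 0.1045 top rect mm [786.8 265.5] [38.9 36.9] 44.3
scene orange [323. 152.] zmax 0.1481 top rect mm [503.3 166.5] [96.8 11.5] 77.0
scene green [294. 206.] zmax 0.1416 top rect mm [479.9 -22.6] [94.4 12.6] 68.4
scene pink [359. 211.] zmax 0.1415 top rect mm [614.9  -8.8] [101.8  10.8] 65.3
holder [545.6 163.5] [131.4 162.5] 77.3 [0.007 0.036 0.037 0.039 0.08 ]
easel [ 469.3 -189.2] [109.7 138. ] 12.9 [0.006 0.009 0.011 0.039 0.079]
box z [0.089 0.283 0.41 ] y -0.483 0.017
tall right: ymax -0.404300145372878 x 0.4810563199450132 zmax 0.4241752125751368
0.0 0  
0.1 0  
0.2 0  
0.3 0  
0.4 0  
0.5 6241 -0.404 0.424
0.6 7137 -0.409 0.423
[[ 0.945  0.327 -0.001]
 [ 0.327 -0.945  0.002]
 [-0.    -0.002 -1.   ]]
```

View pics/crop.png

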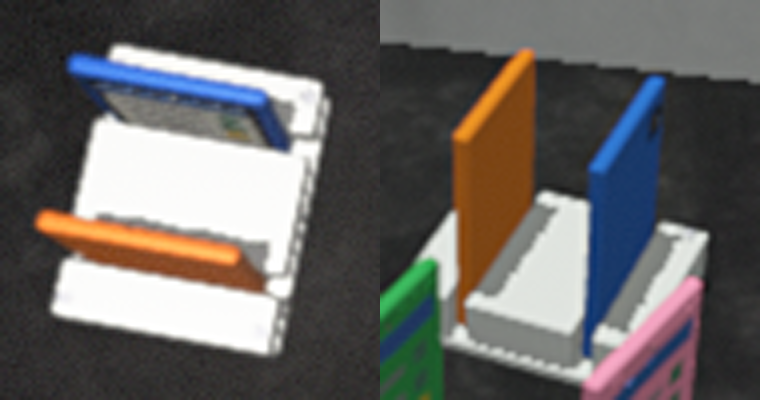

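The crop confirms the blue-cased slab with its screen towards the robot, in the back slot (top edge about (0.581, 0.155), z 0.149, yaw −13°). Orange is in the front slot. On the way to it I'll stop over the easel for a close look with the wrist camera.

```bash
python3 -m jog '[[[0.6,0.52,-0.77,-0.25,0],[0.6,0.52,-0.77,-0.25,0],[0.6,0.52,-0.77,-0.25,0],[0.6,0.52,-0.77,-0.25,0],[0.6,0.52,-0.77,-0.25,0],[0.6,0.52,-0.77,-0.25,0]]]'
python3 -m jog '[[[0.6,0.81,-0.48,0,0],[0.6,0.81,-0.48,0,0],[0.6,0.81,-0.48,0,0],[0.6,0.81,-0.48,0,0],[0.6,0.81,-0.48,0,0],[0.6,0.81,-0.48,0,0],[0.6,0.81,-0.48,0,0],[0.6,0,0,0,0],[0.6,0,0,0,0],[0.6,0,0,0,0]]]'
python3 - <<'E'
from h import *
im,d,p,T=shot('wrist'); np.savez('w1.npz',im=im,d=d,T=T); cv2.imwrite('pics/w1.png',im[:,:,::-1])
s=get_state();print(s['position'],R.from_rotvec(s['tool_rot']).as_matrix().round(3).tolist(),s['joint_positions'].round(2),s['qd'].round(3))
E
```

```text
time: 0.85
position: [0.27, -0.3975, 0.2825]
tool_rot: [-3.098, -0.52, 0.001]
ft_force: [-0.1, -0.2, -0.2]
grip_width: 0.609
time: 2.1
position: [0.4396, -0.1989, 0.2823]
tool_rot: [3.099, 0.517, -0.001]
ft_force: [-0.1, -0.3, 0.4]
grip_width: 0.599
[ 0.43964733 -0.19887027  0.28240082] [[0.946, 0.325, -0.0], [0.325, -0.946, -0.0], [-0.0, 0.0, -1.0]] [ 0.88 -0.05 -0.49  1.74 -0.02  1.44 -0.85] [ 0.    -0.001 -0.004 -0.003 -0.002 -0.001 -0.   ]
```

View pics/w1.png

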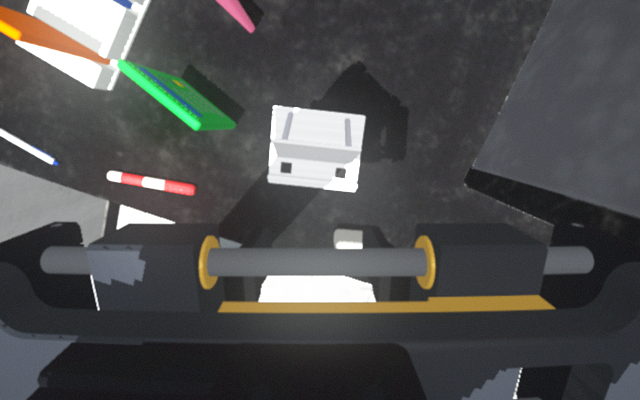

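The wrist view shows the easel centred at (318,148): back rest in the middle, two dark pads near the front at (286,168) and (340,173). Next I'll measure its base, lip and rest.

```bash
cat > e.py <<'E'
from h import *
def ana(im,C,roi,y0,tag):
    a,b,c,d=roi; m=np.zeros(im.shape[:2],bool); m[a:b,c:d]=1
    h=cv2.cvtColor(im,cv2.COLOR_RGB2HSV); bright=(h[...,2]>95)&(h[...,1]<70)
    k=m&bright; n,l,st,_=cv2.connectedComponentsWithStats(k.astype(np.uint8)); k=l==(1+st[1:,4].argmax())
    q=C[k]; print(tag,'n',len(q),'z hist',np.histogram(q[:,2],bins=np.arange(-.01,.1,.01))[0])
    w=q[(q[:,2]>.003)&(q[:,2]<.026)]; r=cv2.minAreaRect((w[:,:2]*1000).astype(np.float32)); print(' base',np.round(r[0],1),np.round(r[1],1),round(r[2],1))
    f=q[(q[:,2]>.03)&(q[:,2]<.072)]
    # rest front face plane: x*c+y*s = k+z*tan
    A=np.c_[f[:,1:],np.ones(len(f))]; keep=np.ones(len(f),bool)
    for _ in range(6):
        s=np.linalg.lstsq(A[keep],f[keep,0],rcond=None)[0]; res=f[:,0]-A@s; keep=abs(res)<max(.003,2*np.std(res[keep]) if _<3 else .003)
    yaw=np.degrees(np.arctan(-s[0])); lean=np.degrees(np.arctan(s[1]*np.cos(np.radians(yaw))))
    print(' rest face: x=%.4f%+.4f y%+.4f z'%(s[2],s[0],s[1]),'yaw %.2f lean %.1f n %d/%d'%(yaw,lean,keep.sum(),len(f)))
    t=q[q[:,2]>.074]; r=cv2.minAreaRect((t[:,:2]*1000).astype(np.float32)); print(' rest top',np.round(r[0],1),np.round(r[1],1),round(r[2],1),'z',np.percentile(t[:,2],[50,98]).round(4))
    # lateral extent of rest face in face frame
    ey=np.array([-np.sin(np.radians(yaw)),np.cos(np.radians(yaw))]); ex=np.array([ey[1],-ey[0]])
    g=f[keep][:,:2]@ey; print(' rest lateral',np.percentile(g,[.5,99.5]).round(4),'mid',np.percentile(g,[.5,99.5]).mean().round(4))
    lx=w[:,:2]@ex; lp=q[(q[:,2]>.016)&(q[:,2]<.024)]; u=w[:,:2]@ex; print(' base x extent',np.percentile(u,[.5,99.5]).round(4),'lat',np.percentile(w[:,:2]@ey,[.5,99.5]).round(4))
    hh,e=np.histogram(lp[:,:2]@ex,bins=np.arange(.35,.5,.004)); print(' lip hist',[(round(float(x),3),int(c)) for x,c in zip(e,hh) if c])
    print(' face foot u at z=.01, lat mid:', np.round(s[2]*np.cos(np.radians(yaw))+.01*s[1]*np.cos(np.radians(yaw)),4))
w=np.load('w1.npz'); p=eyes.camera_params('wrist'); ana(w['im'],cloud(w['im'],w['d'],p,w['T']),(95,200,255,375),0,'wrist')
z=np.load('top0.npz'); p,T=pose('top'); ana(z['im'],cloud(z['im'],z['d'],p,T),(198,270,368,450),0,'top')
E
python3 e.py
```

```text
wrist n 7283 z hist [ 343 4502  752  196  214  222  256  260  503    0]
 base [ 469.4 -186.5] [111.  130.4] 12.8
 rest face: x=0.4075-0.2278 y+0.3761 z yaw 12.83 lean 20.1 n 763/1000
 rest top [ 490.4 -182.2] [ 26.7 109. ] 12.9 z [0.0769 0.4419]
 rest lateral [-0.3397 -0.2324] mid -0.2861
 base x extent [0.362  0.4713] lat [-0.3505 -0.2216]
 lip hist [(0.366, 139), (0.37, 241), (0.374, 72), (0.402, 103), (0.406, 10), (0.454, 20), (0.458, 18)]
 face foot u at z=.01, lat mid: 0.401
top n 3013 z hist [ 113 1129  903  196  113  112  126  118  153   41]
 base [ 470.  -192.1] [109.7 145. ] 12.9
 rest face: x=0.4052-0.2318 y+0.3766 z yaw 13.05 lean 20.1 n 413/487
 rest top [ 442.2 -104.3] [ 25.9 279.8] 24.7 z [0.0787 0.9967]
 rest lateral [-0.3403 -0.2328] mid -0.2865
 base x extent [0.36   0.4688] lat [-0.3519 -0.2226]
 lip hist [(0.362, 8), (0.366, 106), (0.37, 95), (0.398, 30), (0.402, 44), (0.446, 1), (0.45, 3), (0.454, 4), (0.458, 4)]
 face foot u at z=.01, lat mid: 0.3984
```

```bash
python3 -m jog '[[[0.6,0.69,-0.8,0,0],[0.6,0.69,-0.8,0,0],[0.6,0.69,-0.8,0,0],[0.6,0.69,-0.8,0,0],[0.6,0.69,-0.8,0,0],[0.6,0.69,-0.8,0,0],[0.6,0.69,-0.8,0,0],[0.6,0.69,-0.8,0,0],[0.6,0.7,-0.82,0,0],[0.6,0,0,0,-0.9]]]'
python3 -m jog '[[[0.6,0,0,0,-1],[0.6,0,0,0,-1],[0.6,0,0,0,-1],[0.6,0,0,0,-1],[0.6,0,0,0,-1],[0.6,0,0,0,-1],[0.6,0,0,0,-1],[0.6,0,0,0,-1],[0.6,0,0,0,-1],[0.6,0,0,0,-1]]]'
python3 -m jog '[[[0.6,0,0,0,-0.7],[0.6,0,0,0,0],[0.6,0,0,0,0]]]'
cat > t.py <<'E'
from h import *
import sys
from m import msk
tag=sys.argv[1]
im,d,p,T=shot('wrist'); C=cloud(im,d,p,T); cv2.imwrite(f'pics/{tag}.png',im[:,:,::-1])
s=get_state();M=R.from_rotvec(s['tool_rot']).as_matrix();print(s['position'].round(4),M.round(3).tolist())
for k in ['blue','orange']:
    m=msk(im,k)&(C[...,2]>.135)&(C[...,2]<.16)
    n,l,st,_=cv2.connectedComponentsWithStats(m.astype(np.uint8)); m=l==(1+st[1:,4].argmax())
    q=C[m]; r=cv2.minAreaRect((q[:,:2]*1000).astype(np.float32)); print(k,'px',np.argwhere(m).mean(0)[::-1].round(),np.round(r[0],1),np.round(r[1],1),round(r[2],1),'z',np.percentile(q[:,2],[50,98]).round(4))
    if k=='blue':
        D=M.T@(np.r_[np.array(r[0])/1000,.149]-s['position']); print('tool-frame offset mm',(D*1000).round(1),'units',(D/.04).round(2))
E
python3 t.py w2
```

```text
time: 3.4
position: [0.5809, 0.1601, 0.282]
tool_rot: [-3.07, -0.652, 0.001]
ft_force: [0.9, -0.6, 0.2]
grip_width: 0.6
time: 4.65
position: [0.5814, 0.1552, 0.2822]
tool_rot: [2.515, 1.882, -0.001]
ft_force: [-0.5, 0.5, 0.1]
grip_width: 0.598
time: 5.03
position: [0.5813, 0.1558, 0.2824]
tool_rot: [2.459, 1.955, -0.001]
ft_force: [-0.2, 0.2, -0.5]
grip_width: 0.599
[0.5812 0.156  0.2824] [[0.225, 0.974, -0.0], [0.974, -0.225, -0.0], [-0.0, -0.0, -1.0]]
blue px [317. 190.] [582.1 156. ] [98.2  9.4] 77.6 z [0.1451 0.1466]
tool-frame offset mm [  0.3   0.8 133.4] units [0.01 0.02 3.34]
orange px [241. 198.] [503.4 170.1] [99.  10.4] 77.7 z [0.1446 0.1465]
```

View pics/w2.png

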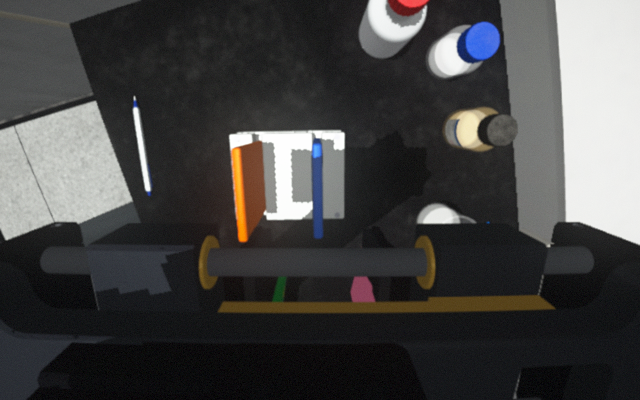

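```bash
python3 -m jog '[[[0.6,0,0.02,0.6,-0.1],[0.6,0,0,0.6,0],[0.6,0,0,0.6,0],[0.6,0,0,0.6,0],[0.6,0,0,0.6,0],[0.6,0,0,0.5,0],[0.6,0,0,0.41,0],[0.6,0,0,0.4,0],[0.6,0,0,0.2,0],[0.6,0,0,0,0]]]'
python3 -m jog '[[[0,0,0,0,0],[0,0,0,0,0],[0,0,0,0,0],[0,0,0,0,0],[0,0,0,0,0],[0,0,0,0,0]]]' 30
```

```text
time: 6.32
position: [0.5817, 0.1562, 0.1017]
tool_rot: [-2.449, -1.968, 0.001]
ft_force: [-0.1, -0.2, 0.3]
grip_width: 0.597
time: 7.08
position: [0.582, 0.1562, 0.1022]
tool_rot: [2.449, 1.968, -0.0]
ft_force: [-0.2, -0.3, -0.2]
grip_width: 0.109
```

```bash
python3 -m jog '[[[0,0,0,-0.2,0],[0,0,0,-0.4,0],[0,0,0,-0.5,0],[0,0,0,-0.6,0],[0,0,0,-0.6,0],[0,0,0,-0.6,0],[0,0,0,-0.6,0],[0,0,0,-0.6,0],[0,0,0,-0.6,0],[0,0,0,-0.4,0]]]'
python3 - <<'E'
from h import *
s=get_state();M=R.from_rotvec(s['tool_rot']).as_matrix();print(s['position'],M.round(4).tolist(),s['ft_force'])
yaw=np.degrees(np.arctan2(M[1,1],M[0,1]));print('tool y yaw',yaw)
c,ss=np.cos(np.radians(12.9)),np.sin(np.radians(12.9)); ex=np.array([c,ss])
tgt=np.array([.4694,-.1865])+ex*-.0225   # slab mid-thickness
D=np.r_[tgt,s['position'][2]]-s['position'];print('tgt',tgt,'units',(M.T@D/.04).round(2),'turn units',(yaw-12.9)/5)
E
```

```text
time: 8.32
position: [0.5821, 0.1568, 0.3087]
tool_rot: [2.448, 1.968, 0.003]
ft_force: [-0.1, -0.4, -1.1]
grip_width: 0.113
[0.58211342 0.15678475 0.3086737 ] [[0.2149, 0.9766, 0.0024], [0.9766, -0.2149, 0.0004], [0.0009, 0.0023, -1.0]] [-0.10395814 -0.42963776 -1.12608977]
tool y yaw -12.411458738165004
tgt [ 0.44746787 -0.19152313] units [-9.23 -1.42 -0.01] turn units -5.062291747633001
```

```bash
python3 -m jog '[[[0,-0.3,-0.05,0,0],[0,-0.6,-0.09,0,0],[0,-0.75,-0.12,0,0],[0,-0.8,-0.12,0,0],[0,-0.8,-0.12,0,0],[0,-0.8,-0.12,0,0],[0,-0.8,-0.12,0,0],[0,-0.8,-0.12,0,0],[0,-0.8,-0.12,0,0],[0,-0.8,-0.12,0,0]]]'
python3 -m jog '[[[0,-0.8,-0.12,0,0],[0,-0.6,-0.1,0,0],[0,-0.38,-0.1,0,-0.5],[0,0,0,0,-0.9],[0,0,0,0,-0.9],[0,0,0,0,-0.9],[0,0,0,0,-0.9],[0,0,0,0,-0.96],[0,0,0,0,0],[0,0,0,0,0]]]'
cat > c.py <<'E'
from h import *
import sys
from m import msk
s=get_state();M=R.from_rotvec(s['tool_rot']).as_matrix();yaw=np.degrees(np.arctan2(M[1,1],M[0,1]))
t=np.radians(12.9);ex=np.array([np.cos(t),np.sin(t)]);ey=np.array([-ex[1],ex[0]]);o=np.array([.4694,-.1865])
e=s['position'][:2]-o;print('TCP easel frame',(e@ex).round(4),(e@ey).round(4),'z',s['position'][2].round(4),'yaw err',round(yaw-12.9,2),'F',s['ft_force'].round(1),'w',s['grip_width'].round(3))
for n in ['top','scene','wrist']:
    if n not in sys.argv[2:]: continue
    im,d,p,T=shot(n); C=cloud(im,d,p,T); cv2.imwrite(f'pics/{sys.argv[1]}_{n}.png',im[:,:,::-1])
    m=msk(im,'blue')&(C[...,1]<-.08)&(C[...,1]>-.3)&(C[...,0]<.65)&(C[...,0]>.3)&(C[...,2]>.005)
    if not m.any(): print(n,'no blue'); continue
    q=C[m]; L=np.c_[(q[:,:2]-o)@ex,(q[:,:2]-o)@ey,q[:,2]]
    print(n,'blue n',len(q),'easel-frame min',np.percentile(L,1,0).round(4),'max',np.percentile(L,99,0).round(4),'px',np.argwhere(m).mean(0)[::-1].round())
    tp=L[L[:,2]>np.percentile(L[:,2],97)-.006]; r=cv2.minAreaRect((tp[:,:2]*1000).astype(np.float32)); print('   top edge',np.round(r[0],1),np.round(r[1],1),round(r[2],1),'z',tp[:,2].mean().round(4))
E
python3 c.py p1 top scene wrist
```

```text
time: 9.57
position: [0.4749, -0.119, 0.3052]
tool_rot: [-2.449, -1.966, 0.002]
ft_force: [0.3, 0.0, -2.3]
grip_width: 0.117
time: 10.82
position: [0.4481, -0.1844, 0.3057]
tool_rot: [-1.96, -2.454, 0.001]
ft_force: [-0.5, 0.2, -2.3]
grip_width: 0.112Traceback (most recent call last):
  File "c.py", line 6, in <module>
    e=s['position'][:2]-o;print('TCP easel frame',(e@ex).round(4),(e@ey).round(4),'z',s['position'][2].round(4),'yaw err',round(yaw-12.9,2),'F',s['ft_force'].round(1),'w',s['grip_width'].round(3))
                                                                                                                                                                           ^^^^^^^^^^^^^^^^^^^^^
AttributeError: 'float' object has no attribute 'round'
```

```bash
python3 -c "
import cv2,numpy as np
a=cv2.imread('pics/p1_top.png')[150:300,320:520];b=cv2.imread('pics/p1_wrist.png')[50:350,120:520]
cv2.imwrite('pics/p1.png',np.hstack([cv2.resize(a,(400,300)),cv2.resize(b,(400,300))]))"
```

```text
[ WARN:0@0.016] global loadsave.cpp:275 findDecoder imread_('pics/p1_top.png'): can't open/read file: check file path/integrity
Traceback (most recent call last):
TypeError: 'NoneType' object is not subscriptable
```

```bash
sed -i "s/s\['grip_width'\].round(3)/round(s['grip_width'],3)/; s/yaw-12.9,2/float(yaw)-12.9,2/" c.py; python3 c.py p1 top scene wrist;  python3 -c "
import cv2,numpy as np
a=cv2.imread('pics/p1_top.png')[150:300,320:520];b=cv2.imread('pics/p1_wrist.png')[50:350,120:520]
cv2.imwrite('pics/p1.png',np.hstack([cv2.resize(a,(400,300)),cv2.resize(b,(400,300))]))"
```

```text
TCP easel frame -0.0203 0.0068 z 0.3057 yaw err -0.14 F [-0.5  0.2 -2.3] w 0.112
top blue n 235 easel-frame min [-0.0262  0.0162  0.23  ] max [-0.0172  0.057   0.3902] px [427. 232.]
   top edge [-21.4  35.9] [ 9.6 41.6] 1.4 z 0.3521
scene blue n 1224 easel-frame min [-0.0281 -0.0448  0.2172] max [-0.0148  0.0472  0.3523] px [243. 188.]
   top edge [-18.4  -9.1] [14.9 70.5] 2.2 z 0.3508
wrist blue n 3123 easel-frame min [-0.025  -0.0014  0.2465] max [0.0601 0.0559 0.3866] px [338. 221.]
   top edge [16.1 42.5] [33. 88.] 70.0 z 0.3835
```

View pics/p1.png

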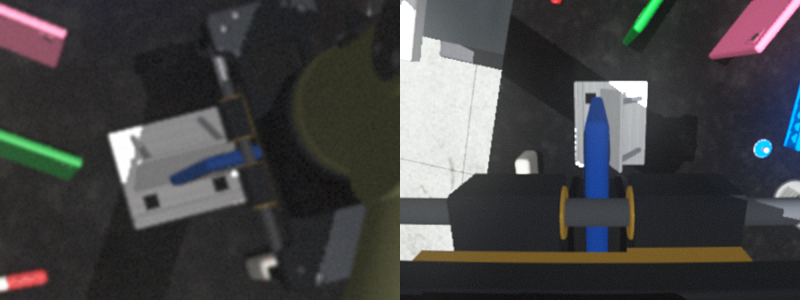

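The slab is held square above the easel. I'll correct the offset and lower it to just above the ledge.

```bash
python3 -m jog '[[[0,-0.17,-0.04,0,0],[0,0,0,0.6,0],[0,0,0,0.6,0],[0,0,0,0.6,0],[0,0,0,0.6,0],[0,0,0,0.6,0],[0,0,0,0.6,0],[0,0,0,0.6,0],[0,0,0,0.4,0],[0,0,0,0,0]]]'
python3 -m jog '[[[0,0,0,0.1,0],[0,0,0,0,0],[0,0,0,0,0]]]'
python3 c.py p2 top scene
```

```text
time: 12.22
position: [0.4479, -0.1911, 0.1212]
tool_rot: [-1.957, -2.454, 0.0]
ft_force: [0.0, 0.7, -1.8]
grip_width: 0.113
time: 12.6
position: [0.449, -0.1914, 0.1187]
tool_rot: [1.958, 2.456, -0.0]
ft_force: [-0.5, 0.1, -1.7]
grip_width: 0.113
TCP easel frame -0.021 -0.0002 z 0.1187 yaw err -0.03 F [-0.5  0.1 -1.7] w 0.113
top blue n 110 easel-frame min [-0.0271  0.0124  0.0478] max [-0.0185  0.0499  0.1678] px [406. 242.]
   top edge [-22.9  30.7] [36.8  8.2] 88.3 z 0.1649
scene blue n 13 easel-frame min [-0.0257 -0.0213  0.1636] max [-0.0123  0.0232  0.208 ] px [251. 229.]
   top edge [-11.  -26.1] [0. 0.] 0.0 z 0.2137
```

```bash
python3 -m jog '[[[0,0,0,0.12,0],[0,0,0,0.1,0],[0,0,0,0.08,0],[0,0,0,0,0],[0,0,0,0,0]]]'
python3 -m jog '[[[0,0,0,0.03,0],[0,0,0,0,0],[0,0,0,0,0]]]'
python3 -m jog '[[[0,0,0,0.03,0],[0,0,0,0,0],[0,0,0,0,0]]]'
```

```text
time: 13.32
position: [0.4487, -0.1912, 0.1062]
tool_rot: [1.958, 2.456, 0.0]
ft_force: [-0.2, -0.2, -2.7]
grip_width: 0.115
time: 13.7
position: [0.4487, -0.1912, 0.105]
tool_rot: [1.958, 2.456, -0.0]
ft_force: [-0.0, -0.0, -1.4]
grip_width: 0.112
time: 14.08
position: [0.4489, -0.1913, 0.1041]
tool_rot: [1.958, 2.456, -0.0]
ft_force: [0.2, 0.9, 1.2]
grip_width: 0.114
```

```bash
python3 -m jog '[[[0,0,0,0.02,0],[0,0,0,0,0],[0,0,0,0,0]]]'
```

```text
time: 14.45
position: [0.449, -0.1913, 0.1041]
tool_rot: [1.958, 2.456, -0.001]
ft_force: [-1.9, 1.4, 8.3]
grip_width: 0.109
```

It has seated on the ledge: the vertical force went from −2.3 N to about +8 N. Now I'll release slightly and lean the top back, with the slab caught between the fingers.

```bash
python3 -m jog '[[[0,0,0,-0.02,0],[0.08,0,0,0,0],[0.14,0,0,0,0],[0.18,0,0,0,0],[0.18,0,0,0,0],[0.18,0,0,0,0]]]' 8
python3 c.py p3 top scene
```

```text
time: 15.2
position: [0.4486, -0.1912, 0.1036]
tool_rot: [-1.958, -2.456, 0.0]
ft_force: [0.2, -1.0, 0.0]
grip_width: 0.18
TCP easel frame -0.0213 0.0 z 0.1036 yaw err -0.03 F [ 0.2 -1.   0. ] w 0.18
top blue n 107 easel-frame min [-0.0268  0.013   0.0325] max [-0.019   0.05    0.2022] px [405. 243.]
   top edge [-22.7  30.8] [36.4  8.3] 89.1 z 0.1512
scene blue n 17 easel-frame min [-0.0256  0.0157  0.1479] max [0.0544 0.0389 0.2177] px [260. 229.]
   top edge [53.4 37.7] [1.6 4.2] 55.9 z 0.2164
```

```bash
python3 -m jog '[[[0.18,0,0.06,0,0],[0.18,0,0.06,0,0],[0.18,0,0.06,0,0],[0.18,0,0.06,0,0],[0.18,0,0.06,0,0],[0.18,0,0,0,0],[0.18,0,0,0,0]]]'
python3 c.py p4 top
```

```text
time: 16.18
position: [0.4603, -0.1886, 0.1037]
tool_rot: [-1.958, -2.456, 0.0]
ft_force: [0.5, -0.6, -0.2]
grip_width: 0.176
TCP easel frame -0.0093 0.0 z 0.1037 yaw err -0.03 F [ 0.5 -0.6 -0.2] w 0.176
top blue n 128 easel-frame min [-0.0252  0.0123  0.0316] max [-0.0044  0.0499  0.1916] px [403. 238.]
   top edge [-8.8 30.6] [38.   9.2] 89.3 z 0.1504
```

```bash
python3 -m jog '[[[0.2,0,0.04,0,0],[0.23,0,0.04,0,0],[0.26,0,0.04,0,0],[0.29,0,0.04,0,0],[0.32,0,0.04,0,0],[0.34,0,0.04,0,0],[0.36,0,0.02,0,0],[0.36,0,0,0,0],[0.36,0,0,0,0]]]'
python3 c.py p5 top scene
```

```text
time: 17.35
position: [0.4704, -0.1863, 0.1037]
tool_rot: [1.959, 2.456, -0.0]
ft_force: [-0.0, 1.0, 0.5]
grip_width: 0.357
TCP easel frame 0.0011 -0.0 z 0.1037 yaw err -0.03 F [-0.   1.   0.5] w 0.357
top blue n 151 easel-frame min [-0.0236  0.0116  0.0253] max [0.0139 0.0498 0.1493] px [400. 231.]
   top edge [ 9.3 30.1] [ 9.5 38.9] 0.6 z 0.1472
scene blue n 29 easel-frame min [0.0025 0.0156 0.1336] max [0.0461 0.0353 0.2179] px [273. 231.]
   top edge [44.1 24.8] [5.  1.3] 6.4 z 0.2172
```

```bash
python3 -m jog '[[[0.37,0,0.04,0,0],[0.39,0,0.04,0,0],[0.41,0,0.04,0,0],[0.43,0,0.04,0,0],[0.45,0,0.04,0,0],[0.47,0,0.04,0,0],[0.48,0,0.04,0,0],[0.5,0,0.04,0,0],[0.5,0,0.03,0,0],[0.5,0,0,0,0]]]'
python3 c.py p6 top scene wrist; python3 -c "
import cv2,numpy as np
a=cv2.imread('pics/p6_top.png')[180:300,340:500];b=cv2.imread('pics/p6_wrist.png')[50:350,120:520]
cv2.imwrite('pics/p6.png',np.hstack([cv2.resize(a,(400,300)),cv2.resize(b,(400,300))]))"
```

```text
time: 18.7
position: [0.4842, -0.1831, 0.1037]
tool_rot: [1.958, 2.456, -0.0]
ft_force: [-0.3, -0.2, -1.2]
grip_width: 0.501
TCP easel frame 0.0152 -0.0 z 0.1037 yaw err -0.03 F [-0.3 -0.2 -1.2] w 0.501
top blue n 196 easel-frame min [-0.024   0.0092  0.0208] max [0.0289 0.0498 0.148 ] px [398. 226.]
   top edge [22.9 30.3] [39.5 12.1] 87.3 z 0.1438
scene blue n 30 easel-frame min [ 0.0139 -0.013   0.1215] max [0.0477 0.042  0.219 ] px [281. 230.]
   top edge [44.5 24. ] [3.3 6.9] 79.6 z 0.2173
wrist blue n 4343 easel-frame min [-0.0152 -0.0439  0.0353] max [0.1003 0.0489 0.2022] px [349. 220.]
   top edge [57.3 48.1] [ 7.1 91.3] 71.1 z 0.1998
```

View pics/p6.png

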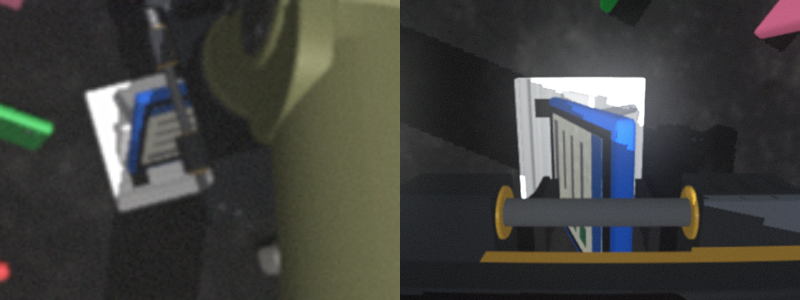

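The tablet leans on the rest with clearance to both fingers, so I'll retract straight up.

```bash
python3 -m jog '[[[0.5,0,0,-0.1,0],[0.5,0,0,-0.2,0],[0.5,0,0,-0.4,0],[0.5,0,0,-0.5,0],[0.5,0,0,-0.6,0],[0.5,0,0,-0.7,0],[0.5,0,0,-0.7,0],[0.5,0,0,-0.7,0],[0.5,0,0,-0.4,0],[0.5,0,0,0,0]]]'
python3 -m jog '[[[0.5,-0.2,-0.8,-0.1,0],[0.5,-0.4,-0.8,-0.1,0],[0.5,-0.5,-0.4,0,0],[0.5,-0.5,0,0,0],[0.5,-0.5,0,0,0],[0.5,0,0,0,0],[0.5,0,0,0,0]]]'
python3 c.py p7 top wrist; python3 -c "
import cv2,numpy as np
a=cv2.imread('pics/p7_top.png')[130:280,200:480];b=cv2.imread('pics/p7_wrist.png')[0:300,200:600]
cv2.imwrite('pics/p7.png',np.vstack([cv2.resize(a,(560,300)),cv2.resize(b,(560,300))]))"
```

```text
time: 20.1
position: [0.4848, -0.1833, 0.2771]
tool_rot: [1.957, 2.454, 0.0]
ft_force: [0.3, -0.1, -0.0]
grip_width: 0.502
time: 20.98
position: [0.4255, -0.2818, 0.2834]
tool_rot: [-1.956, -2.457, -0.002]
ft_force: [0.7, 0.1, 0.3]
grip_width: 0.501
TCP easel frame -0.064 -0.0831 z 0.2834 yaw err 0.07 F [0.7 0.1 0.3] w 0.501
top blue n 501 easel-frame min [-0.022  -0.0483  0.0251] max [0.0296 0.0495 0.1451] px [415. 219.]
   top edge [24.7 -0.2] [10.5 98.8] 0.1 z 0.1422
wrist blue n 2399 easel-frame min [-0.0235 -0.0492  0.0268] max [0.0312 0.0477 0.374 ] px [402. 109.]
   top edge [  6.4 -16. ] [113.9  82.6] 36.6 z 0.1517
```

View pics/p7.png

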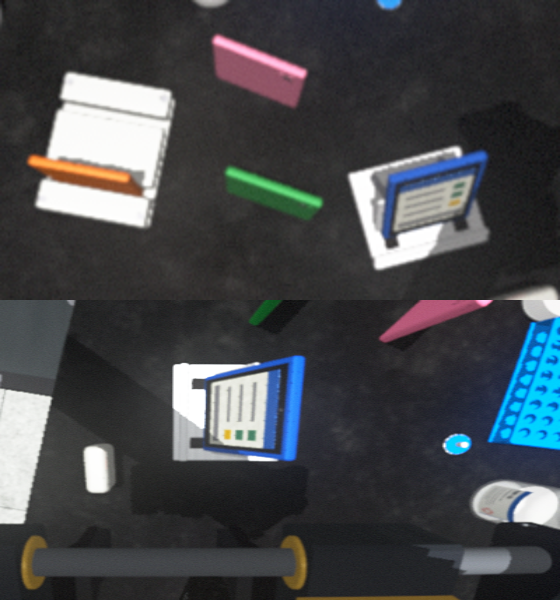

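The tablet leans on the easel with the screen out, and orange, green and pink are untouched. One check of the lean before handing in.

```bash
python3 - <<'E'
from h import *
t=np.radians(12.9);ex=np.array([np.cos(t),np.sin(t)]);ey=np.array([-ex[1],ex[0]]);o=np.array([.4694,-.1865])
for n in ['wrist','top']:
    im,d,p,T=shot(n);C=cloud(im,d,p,T).reshape(-1,3);L=np.c_[(C[:,:2]-o)@ex,(C[:,:2]-o)@ey,C[:,2]]
    f=L[(abs(L[:,1])<.045)&(L[:,2]>.04)&(L[:,2]<.135)&(L[:,0]>-.035)&(L[:,0]<.03)]
    k=np.ones(len(f),bool);A=np.c_[f[:,1:],np.ones(len(f))]
    for _ in range(6): s=np.linalg.lstsq(A[k],f[k,0],rcond=None)[0];k=abs(f[:,0]-A@s)<.003
    print(n,k.sum(),len(f),'lean',np.degrees(np.arctan(s[1])).round(2),'yaw',np.degrees(np.arctan(s[0])).round(2),'front face x at z=.01(mm)',((s[2]+.01*s[1])*1000).round(1),'expect ~-26.6')
E
```

```text
wrist 3905 3905 lean 20.36 yaw 0.03 front face x at z=.01(mm) -26.4 expect ~-26.6
top 855 873 lean 20.39 yaw 0.04 front face x at z=.01(mm) -28.7 expect ~-26.6
```

```bash
python3 -c "
from h import *
print(get_state()['time'],job.close_job())"
```

```text
the job is handed in; nothing more can be done
21.175 None
```

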